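Load the label roll onto the slanted spindle

ROBOT

A 7-joint arm with a two-finger parallel gripper is mounted at the origin on a cart in front of the work surface, level with it; the furniture and walls round the work are solid. World frame = base frame: x ahead of the robot, y to its left, z up, the work surface at z = 0. Lengths are in m, angles in rad, forces in N, time in s.
With the tool pointing down it reaches from about 0.4 to 0.85 m from the base axis. Payload 4.5 kg.
Tool frame: the origin (TCP) lies midway between the tips of the shut fingers; the grasp point (between the pads) lies 19 mm behind it; z points along the fingers, y is the direction in which the jaws open and shut (so a half turn about z gives the same grasp; the last joint's range is limited). The gripper opens to 88 mm and grips with 3 to 60 N. Pads are 18 mm wide; open, the fingers measure 123 mm over their backs; the gripper's body (75 mm by 187 mm) begins 45 mm behind the grasp point.
Start: joints at [-1.256, 0.689, -0.195, 1.565, 0.157, 0.902, -0.215], TCP at [0.173, 0.601, 0.239] pointing down, gripper open.
Joint ranges: [-3.01, 3.01], [-0.46, 2.08], [-1.47, 1.51], [0.13, 2.56], [-1, 4.14], [0.04, 2.09], [-2.66, 2.66]. Speed limits (rad/s): [2.57, 2.57, 3.14, 3.14, 3.14, 3.14, 3.14].

INTERFACE

Orientations are given as a unit quaternion [x, y, z, w].
In Python, from plant import sensors, optics, finish_job gives the robot as it stands. The module is installed in compiled form; this text tells all that it offers.
- The arm moves only by the tool carry_out, never from a script. Its argument "rows" is a list of rows, each an object with "claw": the opening, from 0 (shut) to 1 (fully open); "dp": the shift along the tool's x, y, z in cm, a list of three; "delta_rot": the turn, a rotation vector about the tool's x, y, z in rad, a list of three. In form: [{"claw": claw, "dp": [dx, dy, dz], "delta_rot": [rx, ry, rz]}, ...]. A call has exactly 5 rows; each row is the pose to reach, as a shift and turn from the pose measured when the call began, along the tool's axes at that moment; what a row does not reach only later rows make up. A row lasts 1/10 s, in which the tool goes at most 50 mm and 8.59 degrees, less where a joint would pass 70% of its speed; a pose out of reach is approached as far as the arm can. A call with a gripper value outside its range is refused whole. The fingers move at their own pace and stop on an object; "force" is the grip in N (left out, the last holds). Time passes only in rows, so rows that repeat a pose let the fingers close, or fill a call up. It gives the time, the measured TCP pose, the force and the opening at its end, in the units of the state.
- sensors.get_state(): the state, without advancing time (a new reading comes with each control period).
- optics.snapshot(name): name is "side" or "top"; returns a dict with "pixels" (480x640x3 uint8, blue, green, red), "intrinsics" (3x3 intrinsics, pixels), "k1" (the pictures are not rectified: a ray, as slopes to the right and down, at radius r is drawn at 1 + k1 r^2 times it, then the intrinsics apply), "rvec" (rotation vector, rad) and "tvec" (3), from world to camera coordinates, as OpenCV has them. Camera axes: x right, y down, z forward; pixel columns grow to the right and rows downward; lengths in m; the calibration is good to about 2 mm. A picture is of the moment at which its call begins. There is no depth.
- finish_job(): hands the job in, once; it reports no verdict.
The state is a dict: "clock": time; "q": joint angles; "qd": joint speeds; "joint_torque": joint torques, N m; "tool_pos": TCP position; "eef_rot": TCP orientation; "contact_force": force on the tool from outside, world axes, zero at the start; "moment": the same for the moment, N m; "opening": opening from 0.0 (shut) to 1.0 (fully open).
Only numpy, scipy, OpenCV 4.12 (cv2) and the standard library are available. Lean on these libraries where they do the work, as an engineer would, in place of code of your own. Each camera call takes 0.05 s, during which the arm holds its last target.

TASK

Pick up the white roll of labels lying on the table and slide it onto the slanted spindle of the grey roll holder, along the spindle's axis. Press it down against the sprung black brake plate until the spring catch near the spindle's tip has snapped out in front of it and keeps it there, then let go; go by feel, since how far the spindle stands out of its socket is not known beforehand, and do not force it: the plate must never be pressed with more than 20 N. Leave everything else on the table where it is.

Things in the scene. Friction and masses are not known exactly. Their poses are not given: they have to be found in the camera images.
- roll: Roll of labels: white paper cylinder, 60 mm across, 50 mm long, with a round hole 26 mm across right through it (cardboard core), 0.11 to 0.21 kg. It stands on the table with the hole upright. Origin: centre of its underside; z along the hole. Both ends are alike. Grasp it across its 60 mm from above, near the top, fingertips at least 12 mm short of the end that goes on first.
- roll_center (a point): Centre of the label roll, on the axis of its hole, 25 mm from either end.
- holder: The grey roll holder, fixed to the table: base plate 130x110x8 mm (x from -50 to +80 mm) and a column behind the spindle. Origin on the table straight below the socket's mouth; its -x side, to which the spindle leans, is turned roughly to the robot.
- socket: Slanted grey socket tube, 34 mm across, of the holder. Origin: centre of its mouth, 85 mm above the table. z: the spindle's axis, out of the socket, upward and to the robot's side, 0.70 rad from vertical; x: square to it, upward and away from the robot; y level. A thumb screw stands out on the +y side to y = 34 mm, 18 mm below the mouth. The roll loads it through all that it carries.
- spindle_mid (a point): Point on the spindle's axis, fixed to the socket, 60 mm out from its mouth. The steel spindle (22 mm thick, so 2 mm play all round in the roll's hole) is clamped firmly an unmeasured e = 0 to 16 mm farther out. Distances from the mouth: catch's square back 69 mm + e, catch's ramp 69 to 84 mm + e, end of full thickness 85 mm + e, tip of the tapered nose (13 mm thick) 92 mm + e.
- brake (a joint): Sprung black brake plate, a disc 52 mm across round the spindle: travel pressed in along the spindle, 0 at rest to 0.006 m (hard stop, force then rises steeply). Spring 3 N at rest plus 1.6 N per mm. Its face at rest is 22 mm + e out from the socket's mouth; the roll's lower end pushes on it. It reads about 0.003 when the catch snaps out in front of the roll.
- catch (a joint): Spring catch, a steel wedge 6 mm wide on the spindle's upper side (socket +x): 0 = out, 5 mm proud of the spindle; 0.001 to 0.005 m = pressed in by the roll's hole while it slides over. The ramp faces the tip, the back is square. It goes in with a small knock and a push of a few N, then drags with 1 to 2 N; it snaps out once the whole roll has passed, 7 to 12 N being needed on the roll then.
- tape: Bystander, leave alone: roll of brown packing tape lying flat, 100 mm across, 48 mm high. Origin: centre of its underside.
- staples: Bystander, leave alone: box of staples, 40x82x26 mm, lying flat. Origin: centre of its underside.
- stapler: Bystander, leave alone: black desk stapler, 136x36x43 mm. Origin: centre of its underside.
- glue: Bystander, leave alone: glue stick standing upright, 25 mm thick, 85 mm high. Origin: centre of its underside.
- stamp: Bystander, leave alone: rubber stamp with a wooden knob, 25x40x62 mm, standing. Origin: centre of its underside.
There are look-alikes about, which are no part of the job. There is more than one size of the holder; the job needs the smaller.

How it is judged:
On the way, in this order (a step that is already met when the one before it is completed fails the run):
1. the roll is threaded on the spindle, in line with it, its centre within 100 mm of the socket's mouth (x of roll_center in the frame of socket between -0.0045 and 0.0045 m and y of roll_center in the frame of socket between -0.0045 and 0.0045 m and angle between the z axis of roll and the z axis of socket, either way round below 0.1 rad and z of roll_center in the frame of socket between 0.03 and 0.1 m), for 0.1 s.
2. the roll is pressed home: the brake plate is pressed in by at least 1.5 mm and the catch has snapped out in front of the roll (x of roll_center in the frame of socket between -0.0045 and 0.0045 m and y of roll_center in the frame of socket between -0.0045 and 0.0045 m and angle between the z axis of roll and the z axis of socket, either way round below 0.1 rad and z of roll_center in the frame of socket between 0.035 and 0.067 m and value of joint brake between 0.0015 and 0.0055 m and value of joint catch below 0.001 m), for 0.2 s.
At the end, for the whole second after the job is handed in: The roll is on the spindle, its centre within 4.5 mm of the socket's axis in x and in y and in line with it within 0.10 rad, 35 to 67 mm from the socket's mouth; held between the brake plate (pressed in 1.5 to 5.5 mm) and the catch (out, less than 1 mm pressed in); at rest and released (all of step 2 and linear speed of roll below 0.02 m/s and contact force between the fingers and roll below 0.1 N); the robot touches nothing.
It fails at once if the roll presses on the brake plate with more than 20 N (contact force between roll and brake above 20 N).
It fails at once if the roll is jammed against the holder: all contact forces of the roll on socket, spindle, brake plate and catch together pass 60 N (contact force between roll and socket above 60 N).
It fails at once if a bystander (tape roll, box of staples, stapler, glue stick or rubber stamp) is pushed more than 15 mm from its place (distance of any of tape, staples, stapler, glue, stamp from where it was at the start of the episode above 0.015 m).
It also fails if it takes over 48 s, if anything falls off the work surface, if the arm or the gripper's body presses on something with over 40 N, if the wrist force passes 120 N, or if a joint passes its speed limit or range.

## Working session

There is one attempt and no reset: what is moved stays moved. The work goes in short steps, Python scripts to look and compute and a tool call to move; the robot and the scene stay as the last step left them, time stands still between calls to the robot, and variables do not carry over. Pictures are saved under pics/ and viewed, and the job is handed in when it is done.

Besides the shell and the picture viewer there is one more tool, called after "Call:" by a JSON object that holds its "api" and its "payload". carry_out: Moves the arm, as the interface text tells. Its arguments: {"type":"object","properties":{"rows":{"type":"array"},"force":{"type":"number"}},"required":["rows"]}

```bash
mkdir -p pics; cat > h.py <<'E'
import numpy as np, cv2, pickle
from scipy.spatial.transform import Rotation as R
def snap(name,tag):
    from plant import optics
    d=optics.snapshot(name); d={k:(np.array(v) if not isinstance(v,float) else v) for k,v in d.items()}
    cv2.imwrite(f'pics/{tag}.png',d['pixels']); pickle.dump(d,open(f'{tag}.pkl','wb')); return d
def load(tag): return pickle.load(open(f'{tag}.pkl','rb'))
def ray(d,u,v):
    K=d['intrinsics'];k=float(d['k1'])
    p=cv2.undistortPoints(np.array([[[u,v]]],float),K,np.array([k,0,0,0,0.]))[0,0]
    Rm=cv2.Rodrigues(d['rvec'].astype(float))[0]; c=-Rm.T@d['tvec'].ravel()
    r=Rm.T@np.array([p[0],p[1],1]); return c,r/np.linalg.norm(r)
def plane(d,u,v,z):
    c,r=ray(d,u,v); return c+r*(z-c[2])/r[2]
def proj(d,P):
    P=np.atleast_2d(np.array(P,float))
    return cv2.projectPoints(P,d['rvec'].astype(float),d['tvec'].astype(float),d['intrinsics'],np.array([float(d['k1']),0,0,0,0]))[0][:,0]
def tri(d1,p1,d2,p2):
    c1,r1=ray(d1,*p1);c2,r2=ray(d2,*p2)
    A=np.c_[r1,-r2];t=np.linalg.lstsq(A,c2-c1,rcond=None)[0]
    a=c1+t[0]*r1;b=c2+t[1]*r2;return (a+b)/2,np.linalg.norm(a-b)
E
python3 - <<'E'
from h import *
for n in('top','side'):
    d=snap(n,n+'0');print(n,d['intrinsics'].tolist(),d['k1'],ray(d,320,240))
from plant import sensors
print(sensors.get_state())
E
```

```text
top [[525.5541272625272, 0.0, 322.39434325161733], [0.0, 525.5541272625272, 243.59407683913085], [0.0, 0.0, 1.0]] 0.04416421925943577 (array([0.38226071, 0.09131522, 1.51262224]), array([ 0.09935095, -0.01065031, -0.99499546]))
side [[526.6166561596151, 0.0, 317.2263132961658], [0.0, 526.6166561596151, 246.69451064081818], [0.0, 0.0, 1.0]] -0.03076221029890607 (array([ 0.03844218, -0.82847793,  0.99268561]), array([ 0.38250023,  0.66919583, -0.63707968]))
{'clock': 0.1, 'q': array([-1.25618709,  0.68989796, -0.19452341,  1.56619243,  0.15731067,
        0.90249367, -0.21507613]), 'qd': array([-3.80792706e-04,  6.45737931e-05, -2.33263476e-04, -1.94090187e-03,
        1.31184230e-03,  6.91405131e-05, -8.03969973e-04]), 'joint_torque': array([-3.60911588e-03, -5.28496599e+01, -1.27159305e+00, -1.53836954e+01,
       -5.25458436e-02,  2.03888310e-03,  5.26921099e-05]), 'tool_pos': array([0.17309944, 0.59998756, 0.23800434]), 'eef_rot': array([ 1.39892468e-01,  9.90166379e-01, -7.98141059e-04, -5.20175018e-05]), 'contact_force': array([ 0.35323844, -1.05227233,  0.74886737]), 'moment': array([-0.00940593, -0.00290508,  0.00224315]), 'opening': 1.003221042891533}
```

View pics/top0.png

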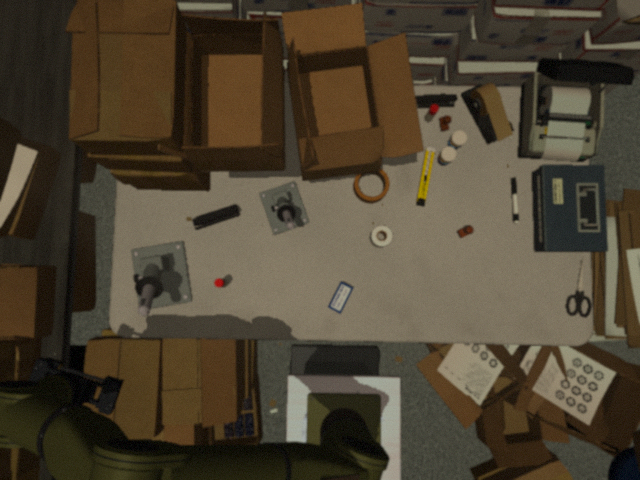

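View pics/side0.png

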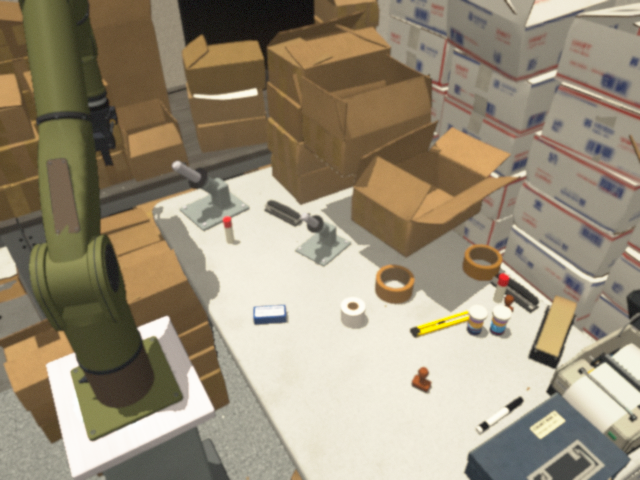

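The label roll is at top (381,236) / side (352,312). The two white-capped bottles at top (448,155) and (458,138) are look-alikes. There are two holders: top (288,208) / side (322,235) is the smaller, and top (160,278) / side (210,195) is larger. I'll enlarge these to confirm.

```bash
python3 - <<'E'
from h import *
t=load('top0')['pixels'];s=load('side0')['pixels']
a=cv2.resize(t[170:250,250:400],None,fx=5,fy=5,interpolation=3)
cv2.imwrite('pics/c1.png',a)
b=cv2.resize(s[200:340,280:400],None,fx=5,fy=4.2*5/4.2,interpolation=3)[:600]
b=cv2.resize(s[200:270,280:380],None,fx=8,fy=8,interpolation=3)
cv2.imwrite('pics/c2.png',b)
d=load('top0')
for nm,p,z in [('holder base corners',q,.008) for q in[(260,193),(298,180),(310,222),(272,236)]]+[('big',q,.008) for q in[(132,247),(184,241),(191,302),(138,308)]]: print(nm,p,plane(d,*p,z))
print(plane(d,381,236,.05))
E
```

```text
holder base corners (260, 193) [0.66561221 0.25129196 0.008     ]
holder base corners (298, 180) [0.70626487 0.14235648 0.008     ]
holder base corners (310, 222) [0.58409974 0.10503419 0.008     ]
holder base corners (272, 236) [0.54128337 0.21333575 0.008     ]
big (132, 247) [0.50178449 0.60863954 0.008     ]
big (184, 241) [0.52182952 0.46340788 0.008     ]
big (191, 302) [0.34918582 0.43628218 0.008     ]
big (138, 308) [0.33023124 0.58289478 0.008     ]
[ 0.54298454 -0.09508924  0.05      ]
```

View pics/c1.png

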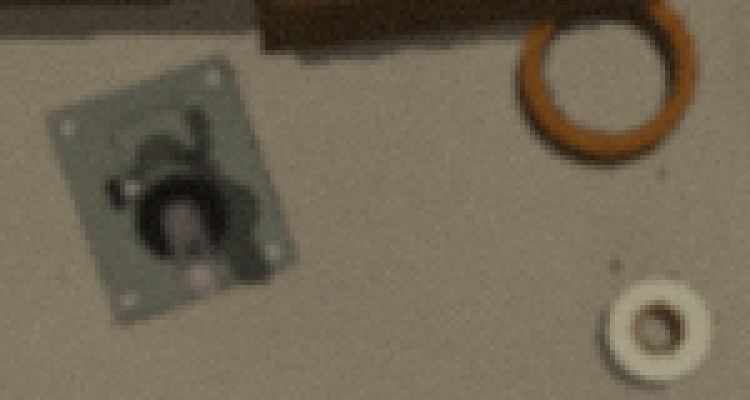

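View pics/c2.png

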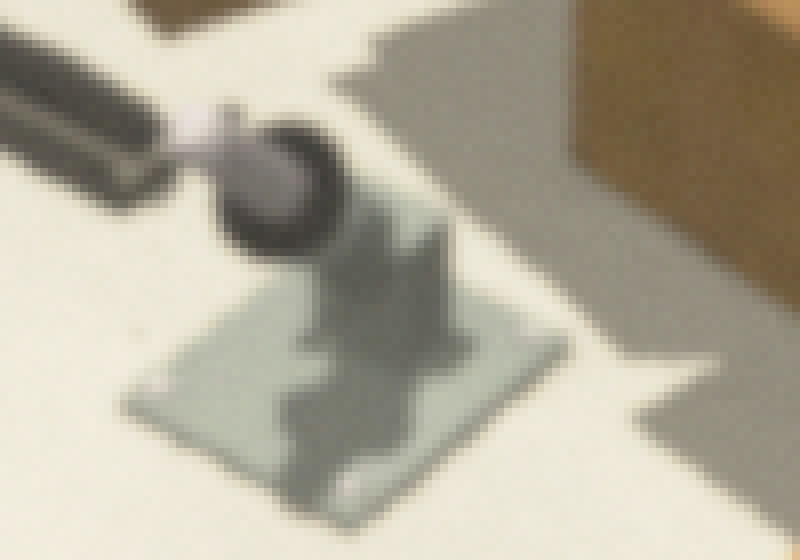

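```bash
python3 - <<'E'
from h import *
for n,(x0,y0,x1,y1) in (('top',(255,174,315,242)),('side',(290,205,356,268))):
    d=load(n+'0');im=cv2.GaussianBlur(d['pixels'],(3,3),0).astype(int)
    # beige: R-B large ; green grey: R-B small
    sub=im[y0:y1,x0:x1]; 
    rel=(sub[...,2]-sub[...,0])/np.maximum(sub.sum(2),1)
    print(n,np.percentile(rel,[5,25,50,75,95]))
    v=np.clip((rel+.1)*1000,0,255).astype(np.uint8)
    th,_=cv2.threshold(v,0,255,cv2.THRESH_OTSU)
    m=(v<th).astype(np.uint8); m=cv2.morphologyEx(m,cv2.MORPH_OPEN,np.ones((3,3),np.uint8))
    nl,lab,st,_=cv2.connectedComponentsWithStats(m); k=1+np.argmax(st[1:,4]); m=(lab==k).astype(np.uint8)
    c=max(cv2.findContours(m,0,cv2.CHAIN_APPROX_NONE)[0],key=len)[:,0]+[x0,y0]
    h=cv2.convexHull(c.astype(np.float32))[:,0]
    W=np.array([plane(d,*p,.008)[:2] for p in h],np.float32)
    r=cv2.minAreaRect(W*1000);print(r,cv2.boxPoints(r).tolist())
    o=d['pixels'].copy();cv2.drawContours(o,[c[:,None]],-1,(0,0,255),1)
    cv2.imwrite(f'pics/m_{n}.png',cv2.resize(o[y0-5:y1+5,x0-5:x1+5],None,fx=7,fy=7,interpolation=0))
# roll
for n,(x0,y0,x1,y1) in (('top',(365,220,398,253)),('side',(332,290,374,332))):
    d=load(n+'0');im=d['pixels']
    cv2.imwrite(f'pics/r_{n}.png',cv2.resize(im[y0:y1,x0:x1],None,fx=12,fy=12,interpolation=3))
a=cv2.imread('pics/m_top.png');b=cv2.imread('pics/m_side.png');
def cat(a,b,f):
    H=max(a.shape[0],b.shape[0]);o=np.zeros((H,a.shape[1]+b.shape[1],3),np.uint8);o[:a.shape[0],:a.shape[1]]=a;o[:b.shape[0],a.shape[1]:]=b
    s=min(1,800/o.shape[1],600/H);cv2.imwrite(f,cv2.resize(o,None,fx=s,fy=s))
cat(a,b,'pics/m.png');cat(cv2.imread('pics/r_top.png'),cv2.imread('pics/r_side.png'),'pics/r.png')
E
```

```text
top [0.05286344 0.0617148  0.08430233 0.08797654 0.09394041]
((625.002685546875, 181.41258239746094), (128.18099975585938, 108.84599304199219), 20.319486618041992) [[546.0018310546875, 210.1931610107422], [583.799072265625, 108.12055969238281], [704.0035400390625, 152.6320037841797], [666.206298828125, 254.70460510253906]]
side [0.02385321 0.02886003 0.03242782 0.04459691 0.05172414]
((647.7149658203125, 229.09478759765625), (292.8347473144531, 203.8187713623047), 58.69654083251953) [[484.5666198730469, 156.94088745117188], [658.7149658203125, 51.042633056640625], [810.86328125, 301.2486877441406], [636.7149658203125, 407.1469421386719]]
```

View pics/m.png

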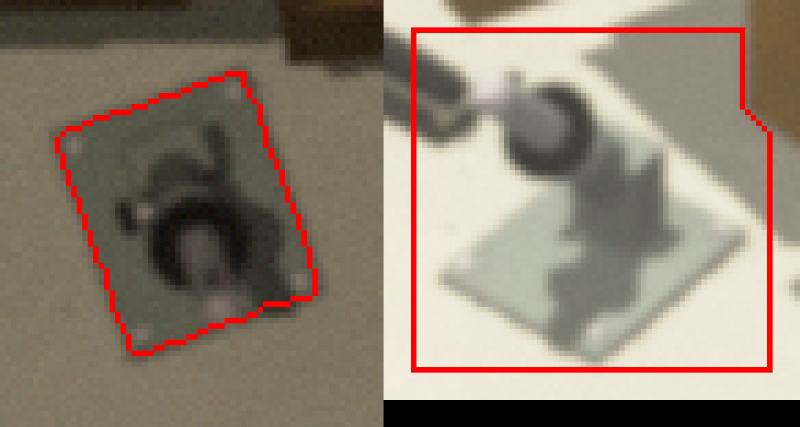

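View pics/r.png

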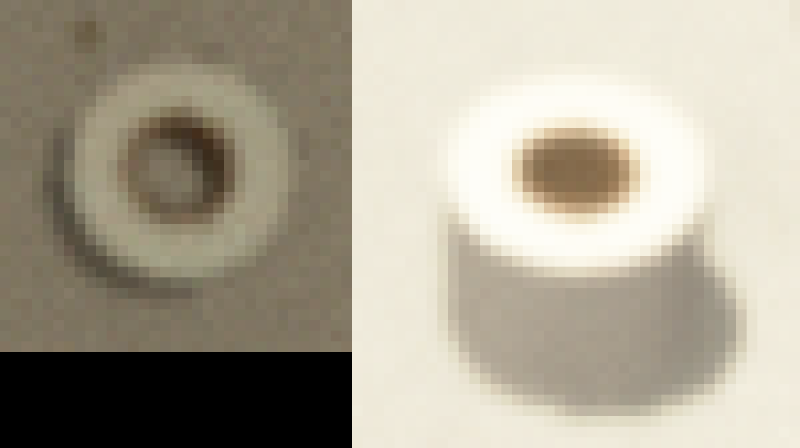

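```bash
python3 - <<'E'
from h import *
T=load('top0');S=load('side0')
# base: subpixel edges via fitLine of contour sides
im=cv2.GaussianBlur(cv2.resize(T['pixels'],None,fx=4,fy=4,interpolation=2),(9,9),0).astype(float)
x0,y0,x1,y1=[4*v for v in(254,174,316,243)]
sub=im[y0:y1,x0:x1];rel=(sub[...,2]-sub[...,0])/sub.sum(2)
v=np.clip((rel+.1)*1000,0,255).astype(np.uint8);th,_=cv2.threshold(v,0,255,cv2.THRESH_OTSU)
m=(v<th).astype(np.uint8);m=cv2.morphologyEx(m,cv2.MORPH_OPEN,np.ones((9,9),np.uint8))
nl,lab,st,_=cv2.connectedComponentsWithStats(m);m=(lab==1+np.argmax(st[1:,4])).astype(np.uint8)
c=max(cv2.findContours(m,0,cv2.CHAIN_APPROX_NONE)[0],key=len)[:,0]+[x0,y0]
c=(c+.5)/4-.5
W=np.array([plane(T,*p,.008)[:2] for p in c])*1000
ctr=np.array([625,181.4]);
for yaw in(20.3,19):
    a=np.deg2rad(yaw);ex=np.array([np.cos(a),np.sin(a)]);ey=np.array([-ex[1],ex[0]])
    L=np.c_[(W-ctr)@ex,(W-ctr)@ey]
    for nm,i,sg,half,rng in(('+x',0,1,65,45),('-x',0,-1,65,45),('+y',1,1,55,52),('-y',1,-1,55,52)):
        s=(abs(L[:,i]*sg-half)<8)&(abs(L[:,1-i])<rng)
        p=np.polyfit(L[s,1-i],L[s,i],1);r=L[s,i]-np.polyval(p,L[s,1-i]);k=abs(r)<1.5
        p=np.polyfit(L[s,1-i][k],L[s,i][k],1)
        print(yaw,nm,'offset',p[1].round(2),'slope deg',np.rad2deg(np.arctan(p[0]))*(-1 if i==0 else 1),k.sum())
def e(d,box,f):
    x0,y0,x1,y1=box;s=cv2.resize(d['pixels'][y0:y1,x0:x1],None,fx=4,fy=4,interpolation=2);m=f(s.astype(float)).astype(np.uint8)
    n,lab,st,ce=cv2.connectedComponentsWithStats(m);out=[]
    for i in np.argsort(-st[1:,4])[:2]+1:
        c=max(cv2.findContours((lab==i).astype(np.uint8),0,cv2.CHAIN_APPROX_NONE)[0],key=len)
        if len(c)>10:
            el=cv2.fitEllipse(c);out.append(((el[0][0]+.5)/4-.5+x0,(el[0][1]+.5)/4-.5+y0,el[1][0]/4,el[1][1]/4))
    return out
print('roll top',e(T,(365,220,398,253),lambda s:s.sum(2)>395), T['pixels'][240,365],T['pixels'][245,381])
h=e(S,(344,298,362,315),lambda s:s.sum(2)<580);print('hole side',h)
ht=e(T,(365,220,398,253),lambda s:s.sum(2)>395)[0][:2]
print(plane(T,*ht,.05),plane(S,*h[0][:2],.05))
print('tip',tri(T,(290.2,224.6),S,(304,215.8)))
print('disc',tri(T,(286,213.6),S,(315.2,223.2)))
E
```

```text
20.3 +x offset 63.18 slope deg 0.11945606711858278 125
20.3 -x offset -62.26 slope deg 1.648507296597787 71
20.3 +y offset 53.36 slope deg 0.6915351390031964 144
20.3 -y offset -53.38 slope deg 0.7818245561670187 137
19 +x offset 63.17 slope deg 1.4400954424563137 125
19 -x offset -62.35 slope deg 2.877867534701892 73
19 +y offset 53.38 slope deg 2.0363253386838607 145
19 -y offset -53.43 slope deg 2.0743257773158317 137
roll top [(381.6588439941406, 235.35821151733398, 19.5467586517334, 20.04981803894043)] [ 96 118 128] [117 142 146]
hole side [(352.5080623626709, 305.5952754020691, 7.538421154022217, 10.729686737060547), (344.51547276973724, 313.8865375518799, 1.1662089824676514, 3.1401305198669434)]
[ 0.54483077 -0.09692284  0.05      ] [ 0.54486847 -0.09648123  0.05      ]
tip (array([0.5549244 , 0.15528606, 0.15881184]), np.float64(0.002344849519533188))
disc (array([0.59297503, 0.16869175, 0.10944856]), np.float64(0.0022490475356022376))
```

```bash
cat >> h.py <<'E'
YAW=np.deg2rad(21.0); O=np.array([.6114,.1762,.085])
def frame(yaw=YAW):
    eh=np.array([np.cos(yaw),np.sin(yaw),0]);z=-np.sin(.7)*eh+np.array([0,0,np.cos(.7)])
    y=np.array([-np.sin(yaw),np.cos(yaw),0]);x=np.cross(y,z);return np.c_[x,y,z]
E
python3 - <<'E'
from h import *
F=frame();out=[]
for n,(x0,y0,x1,y1) in (('top',(270,195,305,235)),('side',(296,205,331,245))):
    d=load(n+'0');k=11;o=cv2.resize(d['pixels'][y0:y1,x0:x1],None,fx=k,fy=k,interpolation=2)
    q=lambda P:[tuple(int(v) for v in (p-[x0,y0]+.5)*k) for p in proj(d,P)]
    e=.006
    for off in(11,-11):
      a,b=q([O+F@[0,off/1000,.022+e],O+F@[0,off/1000,.085+e]]);cv2.line(o,a,b,(0,255,0),1)
    for off in(11,-11):
      a,b=q([O+F@[off/1000,0,.022+e],O+F@[off/1000,0,.085+e]]);cv2.line(o,a,b,(255,255,0),1)
    th=np.linspace(0,2*np.pi,60)
    for r,z,c in((26,22+e*1000,(0,0,255)),(6.5,92+e*1000,(255,0,255)),(11,85+e*1000,(0,255,255))):
      P=[O+F@[r*np.cos(t)/1000,r*np.sin(t)/1000,z/1000] for t in th];cv2.polylines(o,[np.array(q(P))],True,c,1)
    out.append(o)
cv2.imwrite('pics/ov.png',np.hstack(out))
E
```

```text
(no output)
```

View pics/ov.png

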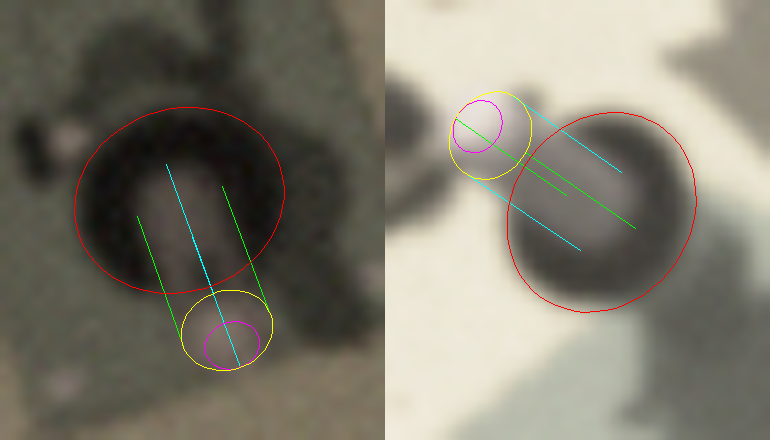

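```bash
cat >> h.py <<'E'
def tool_R(psi,tilt):
    eh=np.array([np.cos(psi),np.sin(psi),0]);z=np.sin(tilt)*eh-np.array([0,0,np.cos(tilt)])
    y=np.array([-np.sin(psi),np.cos(psi),0]);return np.c_[np.cross(y,z),y,z]
def delta(pos,psi,tilt,show=True):
    from plant import sensors
    s=sensors.get_state();Rn=R.from_quat(s['eef_rot']);Rt=R.from_matrix(tool_R(psi,tilt))
    np.set_printoptions(precision=4,suppress=True)
    print('t',s['clock'],'pos',s['tool_pos'],'q',s['q'].round(2),'F',s['contact_force'].round(1),'M',s['moment'].round(2),'op',round(s['opening'],3))
    print('dp cm',(Rn.inv().apply(np.array(pos)-s['tool_pos'])*100).round(2),'rot',(Rn.inv()*Rt).as_rotvec().round(3))
E
python3 - <<'E'
from h import *
delta([.35,.35,.34],YAW,0);delta([.545,-.0967,.15],YAW,0)
for p in [(143,310),(142,305)]: print(plane(load('top0'),*p,.2))
E
```

```text
t 0.1 pos [0.1731 0.6    0.238 ] q [-1.26  0.69 -0.19  1.57  0.16  0.9  -0.22] F [ 0.4 -1.1  0.7] M [-0.01 -0.    0.  ] op 1.003
dp cm [-23.92 -19.14 -10.17] rot [-0.002 -0.    -0.647]
t 0.1 pos [0.1731 0.6    0.238 ] q [-1.26  0.69 -0.19  1.57  0.16  0.9  -0.22] F [ 0.4 -1.1  0.7] M [-0.01 -0.    0.  ] op 1.003
dp cm [-55.03 -56.62   8.9 ] rot [-0.002 -0.    -0.647]
[0.3322 0.5078 0.2   ]
[0.3443 0.5109 0.2   ]
```

Call:
{"api": "carry_out", "payload": {"rows": [{"claw":1,"dp":[0,0,-5],"delta_rot":[0,0,0]},{"claw":1,"dp":[0,0,-10],"delta_rot":[0,0,0]},{"claw":1,"dp":[-4,-3,-12],"delta_rot":[0,0,-0.1]},{"claw":1,"dp":[-8,-6,-12],"delta_rot":[0,0,-0.2]},{"claw":1,"dp":[-11,-9,-12],"delta_rot":[0,0,-0.3]}]}}

```text
clock: 0.6
tool_pos: [0.2557, 0.4818, 0.3586]
eef_rot: [-0.011, 1.0, -0.0, 0.001]
contact_force: [0.5, -0.3, -0.8]
opening: 1.0
```

```bash
python3 - <<'E'
from h import *
delta([.48,.1,.28],YAW,0)
E
```

```text
t 0.6 pos [0.2557 0.4818 0.3586] q [-0.98  0.46 -0.3   1.63  0.15  1.08  0.27] F [ 0.5 -0.3 -0.8] M [ 0.01 -0.08  0.04] op 1.0
dp cm [-21.55 -38.68   7.92] rot [-0.001  0.001 -0.344]
```

Call:
{"api": "carry_out", "payload": {"rows": [{"claw":1,"dp":[-2.4,-4.3,0.5],"delta_rot":[0,0,-0.06]},{"claw":1,"dp":[-4.8,-8.6,1.5],"delta_rot":[0,0,-0.12]},{"claw":1,"dp":[-7.2,-12.9,3],"delta_rot":[0,0,-0.18]},{"claw":1,"dp":[-9.6,-17.2,4],"delta_rot":[0,0,-0.24]},{"claw":1,"dp":[-12,-21.5,5],"delta_rot":[0,0,-0.3]}]}}

```text
clock: 1.1
tool_pos: [0.3792, 0.2707, 0.3091]
eef_rot: [-0.162, 0.987, -0.001, 0.0]
contact_force: [0.5, 1.1, 0.6]
opening: 1.0
```

```bash
python3 - <<'E'
from h import *
delta([.545,-.0967,.15],YAW,0)
E
```

```text
t 1.1 pos [0.3792 0.2707 0.3091] q [-0.47  0.4  -0.36  1.92  0.18  0.85  0.97] F [0.5 1.1 0.6] M [ 0.05 -0.04 -0.01] op 1.0
dp cm [ -3.96 -40.09  15.98] rot [-0.002  0.001 -0.041]
```

Call:
{"api": "carry_out", "payload": {"rows": [{"claw":1,"dp":[-0.5,-4.7,0.5],"delta_rot":[0,0,-0.04]},{"claw":1,"dp":[-1,-9.4,1],"delta_rot":[0,0,-0.04]},{"claw":1,"dp":[-1.5,-14.1,2],"delta_rot":[0,0,-0.04]},{"claw":1,"dp":[-2,-18.8,3],"delta_rot":[0,0,-0.04]},{"claw":1,"dp":[-2.5,-23.5,4],"delta_rot":[0,0,-0.04]}]}}

```text
clock: 1.6
tool_pos: [0.4784, 0.0541, 0.269]
eef_rot: [-0.182, 0.983, -0.001, 0.0]
contact_force: [1.4, 0.7, -0.5]
opening: 1.0
```

```bash
python3 - <<'E'
from h import *
delta([.545,-.0967,.15],YAW,0)
E
```

```text
t 1.6 pos [0.4784 0.0541 0.269 ] q [ 0.01  0.47 -0.33  1.94  0.22  0.76  1.49] F [ 1.4  0.7 -0.5] M [ 0.09 -0.01  0.08] op 1.0
dp cm [ -0.83 -16.44  11.93] rot [-0.002  0.    -0.001]
```

Call:
{"api": "carry_out", "payload": {"rows": [{"claw":1,"dp":[-0.2,-4,2.5],"delta_rot":[0,0,0]},{"claw":1,"dp":[-0.4,-8,5],"delta_rot":[0,0,0]},{"claw":1,"dp":[-0.6,-12.2,8],"delta_rot":[0,0,0]},{"claw":1,"dp":[-0.83,-16.44,11.5],"delta_rot":[0,0,0]},{"claw":1,"dp":[-0.83,-16.44,12],"delta_rot":[0,0,0]}]}}

```text
clock: 2.1
tool_pos: [0.5441, -0.103, 0.1457]
eef_rot: [-0.178, 0.984, -0.002, -0.002]
contact_force: [-1.7, -0.3, 0.2]
opening: 0.999
```

```bash
python3 - <<'E'
from h import *
delta([.545,-.0967,.022],YAW,0)
for n in('top','side'):snap(n,n+'1')
T=load('top1')['pixels'];S=load('side1')['pixels']
cv2.imwrite('pics/v1.png',np.hstack([cv2.resize(T[180:280,320:440],None,fx=3.3,fy=3.3),cv2.resize(S[230:350,280:424],None,fx=2.75,fy=2.75)]))
E
```

```text
t 2.1 pos [ 0.5441 -0.103   0.1457] q [ 0.26  0.74 -0.26  1.86  0.33  0.59  1.71] F [-1.7 -0.3  0.2] M [ 0.08  0.08 -0.03] op 0.999
dp cm [-0.37  0.59 12.37] rot [-0.003 -0.005 -0.009]
```

View pics/v1.png

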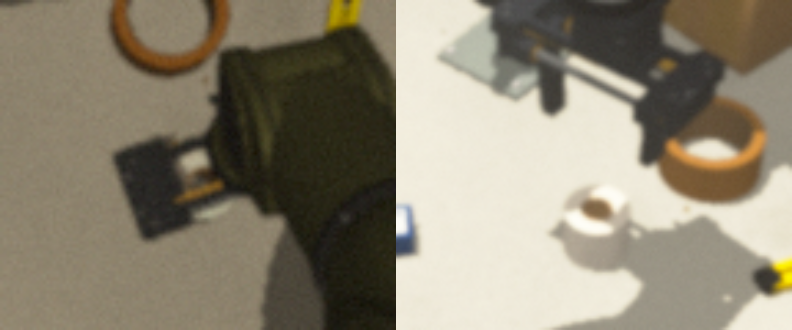

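The gripper hangs above the roll with its jaws clear of the tape. Next I correct the offset and descend.

Call:
{"api": "carry_out", "payload": {"rows": [{"claw":1,"dp":[-0.37,0.59,2],"delta_rot":[0,0,-0.01]},{"claw":1,"dp":[-0.37,0.59,4],"delta_rot":[0,-0.005,-0.01]},{"claw":1,"dp":[-0.37,0.59,5.5],"delta_rot":[0,-0.005,-0.01]},{"claw":1,"dp":[-0.37,0.59,6.5],"delta_rot":[0,-0.005,-0.01]},{"claw":1,"dp":[-0.37,0.59,6.5],"delta_rot":[0,-0.005,-0.01]}]}}

```text
clock: 2.7
tool_pos: [0.5445, -0.0895, 0.0822]
eef_rot: [-0.186, 0.982, 0.001, 0.0]
contact_force: [0.3, 0.2, 0.8]
opening: 1.0
```

```bash
python3 - <<'E'
from h import *
delta([.5448,-.0967,.022],YAW,0)
E
```

```text
t 2.7 pos [ 0.5445 -0.0895  0.0822] q [ 0.21  0.84 -0.21  1.91  0.38  0.44  1.67] F [0.3 0.2 0.8] M [ 0.06  0.03 -0.01] op 1.0
dp cm [ 0.24 -0.68  6.02] rot [0.001 0.001 0.008]
```

Call:
{"api": "carry_out", "payload": {"rows": [{"claw":1,"dp":[0.24,-0.68,0.5],"delta_rot":[0,0,0.008]},{"claw":1,"dp":[0.24,-0.68,1],"delta_rot":[0,0,0.008]},{"claw":1,"dp":[0.24,-0.68,1.8],"delta_rot":[0,0,0.008]},{"claw":1,"dp":[0.24,-0.68,1.8],"delta_rot":[0,0,0.008]},{"claw":1,"dp":[0.24,-0.68,1.8],"delta_rot":[0,0,0.008]}]}}

```text
clock: 3.2
tool_pos: [0.5447, -0.0966, 0.064]
eef_rot: [-0.182, 0.983, 0.001, 0.0]
contact_force: [-0.2, -0.7, -0.4]
opening: 0.999
```

```bash
python3 - <<'E'
from h import *
delta([.5448,-.0967,.022],YAW,0)
E
```

```text
t 3.2 pos [ 0.5447 -0.0966  0.064 ] q [ 0.21  0.87 -0.2   1.91  0.39  0.4   1.66] F [-0.2 -0.7 -0.4] M [ 0.06 -0.    0.07] op 0.999
dp cm [-0.01 -0.02  4.2 ] rot [0.002 0.001 0.   ]
```

Call:
{"api": "carry_out", "payload": {"rows": [{"claw":1,"dp":[0,0,1.5],"delta_rot":[0,0,0]},{"claw":1,"dp":[0,0,3],"delta_rot":[0,0,0]},{"claw":1,"dp":[0,0,4.2],"delta_rot":[0,0,0]},{"claw":1,"dp":[0,0,4.2],"delta_rot":[0,0,0]},{"claw":1,"dp":[0,0,4.2],"delta_rot":[0,0,0]}]}}

```text
clock: 3.7
tool_pos: [0.5447, -0.0964, 0.0221]
eef_rot: [-0.183, 0.983, 0.001, 0.0]
contact_force: [-0.3, -0.0, -0.1]
opening: 1.0
```

Call:
{"api": "carry_out", "payload": {"rows": [{"claw":0.55,"dp":[0,0,0],"delta_rot":[0,0,0]},{"claw":0.55,"dp":[0,0,0],"delta_rot":[0,0,0]},{"claw":0.5,"dp":[0,0,0],"delta_rot":[0,0,0]},{"claw":0.5,"dp":[0,0,0],"delta_rot":[0,0,0]},{"claw":0.5,"dp":[0,0,0],"delta_rot":[0,0,0]}], "force": 30}}

```text
clock: 4.2
tool_pos: [0.5449, -0.0965, 0.0224]
eef_rot: [-0.182, 0.983, 0.001, 0.0]
contact_force: [-0.8, -0.2, 2.5]
opening: 0.659
```

```bash
python3 - <<'E'
from h import *
delta([.5448,-.0967,.022],YAW,0)
d=snap('side','side2');cv2.imwrite('pics/v2.png',cv2.resize(d['pixels'][200:350,270:430],None,fx=4,fy=4))
E
```

```text
t 4.2 pos [ 0.5449 -0.0965  0.0224] q [ 0.19  0.94 -0.16  1.91  0.41  0.32  1.64] F [-0.8 -0.2  2.5] M [ 0.03  0.09 -0.02] op 0.659
dp cm [ 0.01 -0.02  0.04] rot [0.001 0.001 0.   ]
```

View pics/v2.png

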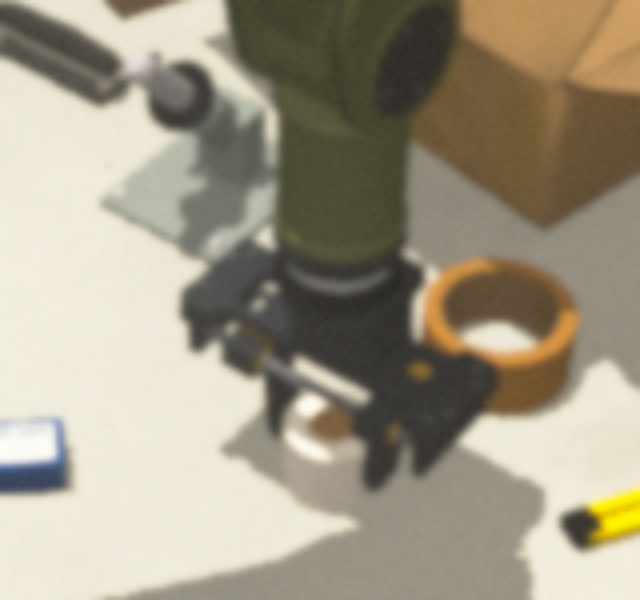

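The jaws have closed on the roll (opening 0.659, about 58 mm). Now I lift it.

Call:
{"api": "carry_out", "payload": {"rows": [{"claw":0.4,"dp":[0,0,-1.5],"delta_rot":[0,0,0]},{"claw":0.4,"dp":[0,0,-5],"delta_rot":[0,0,0]},{"claw":0.4,"dp":[1,2,-10],"delta_rot":[0,0,0]},{"claw":0.4,"dp":[2,5,-14],"delta_rot":[0,0,0]},{"claw":0.4,"dp":[4,8,-18],"delta_rot":[0,0,0]}]}}

```text
clock: 4.75
tool_pos: [0.484, -0.0391, 0.197]
eef_rot: [-0.182, 0.983, 0.001, 0.001]
contact_force: [-0.2, 0.2, -1.6]
opening: 0.663
```

```bash
python3 - <<'E'
from h import *
F=frame();P=O+F@[0,0,.092+.016+.03+.022]
print(P);delta(P,YAW,.7)
E
```

```text
[0.51517136 0.13926128 0.20737475]
t 4.75 pos [ 0.484  -0.0391  0.197 ] q [ 0.17  0.58 -0.29  2.02  0.29  0.57  1.62] F [-0.2  0.2 -1.6] M [ 0.09 -0.03 -0.02] op 0.663
dp cm [-9.31 15.53 -0.99] rot [ 0.001 -0.697 -0.   ]
```

Call:
{"api": "carry_out", "payload": {"rows": [{"claw":0.4,"dp":[0,2,-2],"delta_rot":[0,-0.1,0]},{"claw":0.4,"dp":[0,4,-4],"delta_rot":[0,-0.2,0]},{"claw":0.4,"dp":[0,6,-6],"delta_rot":[0,-0.3,0]},{"claw":0.4,"dp":[0,8,-7],"delta_rot":[0,-0.4,0]},{"claw":0.4,"dp":[0,10,-7],"delta_rot":[0,-0.5,0]}]}}

```text
clock: 5.25
tool_pos: [0.4365, 0.0398, 0.2596]
eef_rot: [-0.183, 0.966, 0.042, 0.178]
contact_force: [-0.1, -0.0, -1.8]
opening: 0.656
```

```bash
python3 - <<'E'
from h import *
F=frame();P=O+F@[0,0,.092+.016+.03+.022]
delta(P,YAW,.7)
E
```

```text
t 5.25 pos [0.4365 0.0398 0.2596] q [ 0.16  0.35 -0.39  2.37  0.48  0.09  1.3 ] F [-0.1 -0.  -1.8] M [-0.12  0.47  0.02] op 0.656
dp cm [-8.34  6.26  8.92] rot [ 0.019 -0.332  0.002]
```

Call:
{"api": "carry_out", "payload": {"rows": [{"claw":0.4,"dp":[0,1,0],"delta_rot":[0,-0.06,0]},{"claw":0.4,"dp":[0,2,0],"delta_rot":[0,-0.12,0]},{"claw":0.4,"dp":[0,3,0],"delta_rot":[0,-0.18,0]},{"claw":0.4,"dp":[0,3,0],"delta_rot":[0,-0.24,0]},{"claw":0.4,"dp":[0,3,0],"delta_rot":[0,-0.3,0]}]}}

```text
clock: 5.75
tool_pos: [0.4095, 0.0447, 0.2449]
eef_rot: [-0.187, 0.966, 0.029, 0.176]
contact_force: [-0.7, -0.1, -1.6]
opening: 0.66
```

```bash
python3 - <<'E'
from h import *
F=frame();P=O+F@[0,0,.092+.016+.03+.022]
delta(P,YAW,.7)
E
```

```text
t 5.75 pos [0.4095 0.0447 0.2449] q [ 0.36  0.4  -0.75  2.45  1.51  0.25  0.2 ] F [-0.7 -0.1 -1.6] M [-0.12  0.47 -0.01] op 0.66
dp cm [-11.19   4.89   8.13] rot [-0.001 -0.342  0.018]
```

Call:
{"api": "carry_out", "payload": {"rows": [{"claw":0.4,"dp":[-1,1,-1],"delta_rot":[0,-0.1,0]},{"claw":0.4,"dp":[-2,2,-1],"delta_rot":[0,-0.2,0]},{"claw":0.4,"dp":[-3,3,-1],"delta_rot":[0,-0.34,0.02]},{"claw":0.4,"dp":[-3,4,-1],"delta_rot":[0,-0.34,0.02]},{"claw":0.4,"dp":[-3,4,-1],"delta_rot":[0,-0.34,0.02]}]}}

```text
clock: 6.25
tool_pos: [0.4484, 0.0891, 0.2844]
eef_rot: [-0.167, 0.931, 0.061, 0.32]
contact_force: [-1.8, 0.9, -1.2]
opening: 0.663
```

```bash
python3 - <<'E'
from h import *
F=frame();P=O+F@[0,0,.092+.016+.03+.022]
delta(P,YAW,.7)
E
```

```text
t 6.25 pos [0.4484 0.0891 0.2844] q [ 0.63  0.64 -1.47  2.56  1.93  0.81 -0.39] F [-1.8  0.9 -1.2] M [-0.17  0.84  0.07] op 0.663
dp cm [-1.55  2.31 11.01] rot [-0.001 -0.036 -0.011]
```

Call:
{"api": "carry_out", "payload": {"rows": [{"claw":0.4,"dp":[-0.5,0.7,1.5],"delta_rot":[0,-0.036,-0.011]},{"claw":0.4,"dp":[-1,1.5,3],"delta_rot":[0,-0.036,-0.011]},{"claw":0.4,"dp":[-1.55,2.3,5],"delta_rot":[0,-0.036,-0.011]},{"claw":0.4,"dp":[-1.55,2.3,7],"delta_rot":[0,-0.036,-0.011]},{"claw":0.4,"dp":[-1.55,2.3,7],"delta_rot":[0,-0.036,-0.011]}]}}

```text
clock: 6.75
tool_pos: [0.492, 0.1306, 0.2369]
eef_rot: [-0.171, 0.924, 0.062, 0.335]
contact_force: [-0.4, -0.1, -0.8]
opening: 0.663
```

```bash
python3 - <<'E'
from h import *
F=frame();P=O+F@[0,0,.092+.016+.03+.022]
delta(P,YAW,.7)
E
```

```text
t 6.75 pos [0.492  0.1306 0.2369] q [ 0.41  0.85 -1.41  2.54  2.03  1.08 -0.46] F [-0.4 -0.1 -0.8] M [-0.31  0.8   0.01] op 0.663
dp cm [-0.01 -0.02  3.85] rot [-0.    -0.004 -0.002]
```

Call:
{"api": "carry_out", "payload": {"rows": [{"claw":0.4,"dp":[0,0,1],"delta_rot":[0,-0.004,0]},{"claw":0.4,"dp":[0,0,2.2],"delta_rot":[0,-0.004,0]},{"claw":0.4,"dp":[0,0,2.9],"delta_rot":[0,-0.004,0]},{"claw":0.4,"dp":[0,0,2.9],"delta_rot":[0,-0.004,0]},{"claw":0.4,"dp":[0,0,2.9],"delta_rot":[0,-0.004,0]}]}}

```text
clock: 7.25
tool_pos: [0.5092, 0.1371, 0.2147]
eef_rot: [-0.17, 0.924, 0.063, 0.337]
contact_force: [-0.2, 0.1, -1.7]
opening: 0.661
```

```bash
cat >> h.py <<'E'
def rep():
    from plant import sensors
    np.set_printoptions(precision=4,suppress=True)
    s=sensors.get_state();F=frame();Rm=R.from_quat(s['eef_rot']).as_matrix()
    l=F.T@(s['tool_pos']-O)*1000
    t=(R.from_matrix(tool_R(YAW,.7)).inv()*R.from_matrix(Rm)).as_rotvec()
    print('t',round(s['clock'],2),'tcp in socket mm',l.round(2),'rot err(tool)',t.round(4),'F sock',(F.T@s['contact_force']).round(2),'M',(F.T@s['moment']).round(3),'op',round(s['opening'],3),'q',s['q'].round(2))
E
python3 - <<'E'
from h import *
rep()
out=[]
for n,(x0,y0,x1,y1) in (('top',(250,180,350,280)),('side',(260,150,360,250))):
    d=snap(n,n+'3');out.append(cv2.resize(d['pixels'][y0:y1,x0:x1],None,fx=4,fy=4,interpolation=2))
cv2.imwrite('pics/v3.png',np.hstack(out))
for i in range(2): rep()
E
```

```text
t 7.25 tcp in socket mm [ -0.14   0.13 169.74] rot err(tool) [0.0001 0.0004 0.0018] F sock [-1.15  0.19 -1.21] M [ 0.023  0.797 -0.017] op 0.661 q [ 0.38  0.92 -1.37  2.51  2.09  1.13 -0.46]
t 7.35 tcp in socket mm [  0.08   0.18 169.91] rot err(tool) [ 0.0001 -0.0002  0.0013] F sock [-0.21  0.67 -1.1 ] M [ 0.083  0.799 -0.016] op 0.661 q [ 0.38  0.92 -1.37  2.51  2.09  1.13 -0.46]
t 7.35 tcp in socket mm [  0.08   0.18 169.91] rot err(tool) [ 0.0001 -0.0002  0.0013] F sock [-0.21  0.67 -1.1 ] M [ 0.083  0.799 -0.016] op 0.661 q [ 0.38  0.92 -1.37  2.51  2.09  1.13 -0.46]
```

View pics/v3.png

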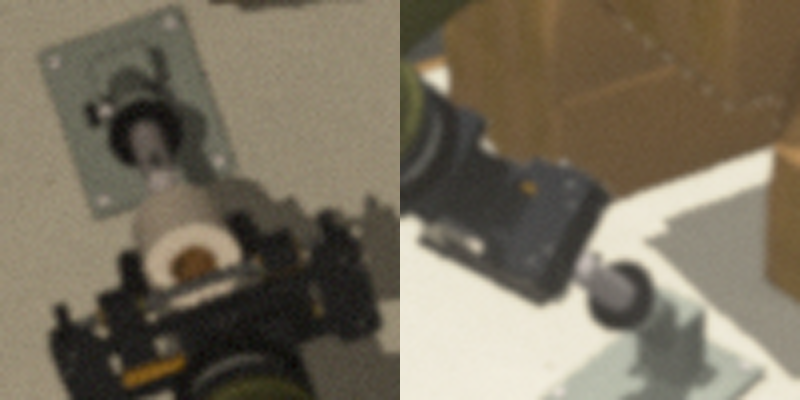

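```bash
python3 - <<'E'
from h import *
F=frame();d=load('top3')
x0,y0=290,235
o=cv2.resize(d['pixels'][210:265,275:325],None,fx=10,fy=10,interpolation=2)
q=lambda P:[tuple(int(v) for v in (p-[275,210]+.5)*10) for p in proj(d,P)]
th=np.linspace(0,2*np.pi,60)
for r,z,c in((30,198,(0,255,0)),(13,198,(0,0,255)),(30,148,(255,255,0)),(11,85+5,(0,255,255)),(6.5,97,(255,0,255))):
    P=[O+F@[r*np.cos(t)/1000,r*np.sin(t)/1000,z/1000] for t in th];cv2.polylines(o,[np.array(q(P))],True,c,1)
cv2.imwrite('pics/v4.png',o)
E
```

View pics/v4.png

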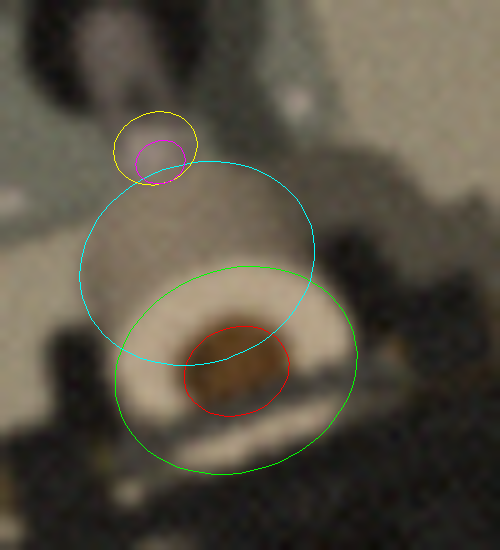

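Call:
{"api": "carry_out", "payload": {"rows": [{"claw":0.4,"dp":[0,0,0.8],"delta_rot":[0,0,0]},{"claw":0.4,"dp":[0,0,1.6],"delta_rot":[0,0,0]},{"claw":0.4,"dp":[0,0,2.4],"delta_rot":[0,0,0]},{"claw":0.4,"dp":[0,0,3.2],"delta_rot":[0,0,0]},{"claw":0.4,"dp":[0,0,3.5],"delta_rot":[0,0,0]}]}}

```text
clock: 7.85
tool_pos: [0.5306, 0.1454, 0.1872]
eef_rot: [-0.17, 0.924, 0.063, 0.337]
contact_force: [-0.3, -0.1, -0.5]
opening: 0.662
```

Call:
{"api": "carry_out", "payload": {"rows": [{"claw":0.4,"dp":[0,0,0.1],"delta_rot":[0,0,0]},{"claw":0.4,"dp":[0,0,0.3],"delta_rot":[0,0,0]},{"claw":0.4,"dp":[0,0,0.5],"delta_rot":[0,0,0]},{"claw":0.4,"dp":[0,0,0.6],"delta_rot":[0,0,0]},{"claw":0.4,"dp":[0,0,0.6],"delta_rot":[0,0,0]}]}}

```text
clock: 8.35
tool_pos: [0.5343, 0.1467, 0.1826]
eef_rot: [-0.17, 0.924, 0.063, 0.337]
contact_force: [1.1, 0.8, -1.6]
opening: 0.66
```

```bash
python3 - <<'E'
from h import *
rep()
E
```

```text
t 8.35 tcp in socket mm [ -0.25   0.12 127.83] rot err(tool) [0.0002 0.0008 0.0023] F sock [-0.06  0.32 -2.03] M [ 0.036  0.826 -0.023] op 0.66 q [ 0.35  1.02 -1.31  2.47  2.16  1.17 -0.43]
```

Call:
{"api": "carry_out", "payload": {"rows": [{"claw":0.4,"dp":[0,0,0.15],"delta_rot":[0,0,0]},{"claw":0.4,"dp":[0,0,0.3],"delta_rot":[0,0,0]},{"claw":0.4,"dp":[0,0,0.45],"delta_rot":[0,0,0]},{"claw":0.4,"dp":[0,0,0.6],"delta_rot":[0,0,0]},{"claw":0.4,"dp":[0,0,0.6],"delta_rot":[0,0,0]}]}}

```text
clock: 8.85
tool_pos: [0.538, 0.1481, 0.1778]
eef_rot: [-0.17, 0.924, 0.063, 0.337]
contact_force: [-0.4, 0.2, -0.7]
opening: 0.658
```

```bash
python3 - <<'E'
from h import *
rep()
E
```

```text
t 8.85 tcp in socket mm [ -0.32   0.11 121.64] rot err(tool) [0.0002 0.001  0.0025] F sock [-0.69  0.37 -0.29] M [0.04  0.771 0.01 ] op 0.658 q [ 0.35  1.03 -1.3   2.46  2.17  1.17 -0.43]
```

Call:
{"api": "carry_out", "payload": {"rows": [{"claw":0.4,"dp":[0,0,0.15],"delta_rot":[0,0,0]},{"claw":0.4,"dp":[0,0,0.3],"delta_rot":[0,0,0]},{"claw":0.4,"dp":[0,0,0.45],"delta_rot":[0,0,0]},{"claw":0.4,"dp":[0,0,0.6],"delta_rot":[0,0,0]},{"claw":0.4,"dp":[0,0,0.6],"delta_rot":[0,0,0]}]}}

```text
clock: 9.35
tool_pos: [0.5416, 0.1495, 0.173]
eef_rot: [-0.17, 0.924, 0.063, 0.337]
contact_force: [-0.0, -0.4, -1.8]
opening: 0.657
```

```bash
python3 - <<'E'
from h import *
rep()
E
```

```text
t 9.35 tcp in socket mm [ -0.4    0.09 115.45] rot err(tool) [0.0003 0.0012 0.0026] F sock [-1.28 -0.4  -1.24] M [-0.004  0.813 -0.022] op 0.657 q [ 0.34  1.04 -1.29  2.45  2.17  1.17 -0.42]
```

Call:
{"api": "carry_out", "payload": {"rows": [{"claw":0.4,"dp":[-0.03,0,0.1],"delta_rot":[0,0,0]},{"claw":0.4,"dp":[-0.04,0,0.2],"delta_rot":[0,-0.001,-0.002]},{"claw":0.4,"dp":[-0.04,0,0.3],"delta_rot":[0,-0.001,-0.002]},{"claw":0.4,"dp":[-0.04,0,0.4],"delta_rot":[0,-0.001,-0.002]},{"claw":0.4,"dp":[-0.04,0,0.4],"delta_rot":[0,-0.001,-0.002]}]}}

```text
clock: 9.85
tool_pos: [0.5444, 0.1506, 0.1701]
eef_rot: [-0.171, 0.924, 0.062, 0.337]
contact_force: [-0.2, -0.1, -1.1]
opening: 0.663
```

```bash
python3 - <<'E'
from h import *
rep()
E
```

```text
t 9.85 tcp in socket mm [ -0.06   0.09 111.33] rot err(tool) [0.0003 0.0004 0.0007] F sock [-0.95 -0.04 -0.7 ] M [ 0.034  0.789 -0.052] op 0.663 q [ 0.34  1.05 -1.29  2.44  2.18  1.18 -0.42]
```

Call:
{"api": "carry_out", "payload": {"rows": [{"claw":0.4,"dp":[0,0,0.1],"delta_rot":[0,0,0]},{"claw":0.4,"dp":[0,0,0.2],"delta_rot":[0,0,0]},{"claw":0.4,"dp":[0,0,0.3],"delta_rot":[0,0,0]},{"claw":0.4,"dp":[0,0,0.4],"delta_rot":[0,0,0]},{"claw":0.4,"dp":[0,0,0.4],"delta_rot":[0,0,0]}]}}

```text
clock: 10.35
tool_pos: [0.5471, 0.1519, 0.1674]
eef_rot: [-0.171, 0.924, 0.063, 0.337]
contact_force: [1.3, 1.3, -0.5]
opening: 0.66
```

```bash
python3 - <<'E'
from h import *
rep()
E
```

```text
t 10.35 tcp in socket mm [  0.51   0.3  107.26] rot err(tool) [-0.0001 -0.0007  0.0009] F sock [ 0.97  0.72 -1.41] M [0.149 0.417 0.012] op 0.66 q [ 0.34  1.06 -1.29  2.44  2.19  1.18 -0.41]
```

Call:
{"api": "carry_out", "payload": {"rows": [{"claw":0.4,"dp":[0,0,0.06],"delta_rot":[0,0,0]},{"claw":0.4,"dp":[0,0,0.12],"delta_rot":[0,0,0]},{"claw":0.4,"dp":[0,0,0.18],"delta_rot":[0,0,0]},{"claw":0.4,"dp":[0,0,0.24],"delta_rot":[0,0,0]},{"claw":0.4,"dp":[0,0,0.3],"delta_rot":[0,0,0]}]}}

```text
clock: 10.85
tool_pos: [0.5491, 0.1526, 0.1651]
eef_rot: [-0.171, 0.924, 0.063, 0.338]
contact_force: [0.4, 0.0, 0.7]
opening: 0.66
```

```bash
python3 - <<'E'
from h import *
rep()
E
```

```text
t 10.85 tcp in socket mm [  0.68   0.33 104.18] rot err(tool) [-0.    -0.001  0.001] F sock [ 0.73 -0.13  0.34] M [ 0.094  0.318 -0.017] op 0.66 q [ 0.34  1.07 -1.28  2.43  2.19  1.18 -0.41]
```

Call:
{"api": "carry_out", "payload": {"rows": [{"claw":0.4,"dp":[0,0,0.06],"delta_rot":[0,0,0]},{"claw":0.4,"dp":[0,0,0.12],"delta_rot":[0,0,0]},{"claw":0.4,"dp":[0,0,0.18],"delta_rot":[0,0,0]},{"claw":0.4,"dp":[0,0,0.24],"delta_rot":[0,0,0]},{"claw":0.4,"dp":[0,0,0.3],"delta_rot":[0,0,0]}]}}

```text
clock: 11.35
tool_pos: [0.551, 0.1534, 0.1628]
eef_rot: [-0.171, 0.924, 0.063, 0.338]
contact_force: [0.2, 0.1, 1.1]
opening: 0.658
```

```bash
python3 - <<'E'
from h import *
rep()
E
```

```text
t 11.35 tcp in socket mm [  0.75   0.33 101.13] rot err(tool) [-0.     -0.0011  0.001 ] F sock [0.87 0.01 0.68] M [0.113 0.376 0.014] op 0.658 q [ 0.33  1.07 -1.28  2.43  2.2   1.18 -0.41]
```

Call:
{"api": "carry_out", "payload": {"rows": [{"claw":0.4,"dp":[0,0,0.2],"delta_rot":[0,0,0]},{"claw":0.4,"dp":[0,0,0.4],"delta_rot":[0,0,0]},{"claw":0.4,"dp":[0,0,0.6],"delta_rot":[0,0,0]},{"claw":0.4,"dp":[0,0,0.8],"delta_rot":[0,0,0]},{"claw":0.4,"dp":[0,0,1.0],"delta_rot":[0,0,0]}]}}

```text
clock: 11.85
tool_pos: [0.5571, 0.1557, 0.155]
eef_rot: [-0.171, 0.924, 0.063, 0.338]
contact_force: [0.4, 0.5, 0.5]
opening: 0.657
```

```bash
python3 - <<'E'
from h import *
rep()
E
```

```text
t 11.85 tcp in socket mm [ 0.74  0.32 90.91] rot err(tool) [-0.     -0.0011  0.0011] F sock [ 0.77  0.3  -0.  ] M [ 0.113  0.354 -0.008] op 0.657 q [ 0.33  1.09 -1.27  2.41  2.21  1.18 -0.4 ]
```

Call:
{"api": "carry_out", "payload": {"rows": [{"claw":0.4,"dp":[0,0,0.2],"delta_rot":[0,0,0]},{"claw":0.4,"dp":[0,0,0.4],"delta_rot":[0,0,0]},{"claw":0.4,"dp":[0,0,0.6],"delta_rot":[0,0,0]},{"claw":0.4,"dp":[0,0,0.8],"delta_rot":[0,0,0]},{"claw":0.4,"dp":[0,0,1.0],"delta_rot":[0,0,0]}]}}

```text
clock: 12.35
tool_pos: [0.5632, 0.158, 0.1472]
eef_rot: [-0.171, 0.924, 0.063, 0.338]
contact_force: [1.2, 0.2, 1.3]
opening: 0.658
```

```bash
python3 - <<'E'
from h import *
rep()
E
```

```text
t 12.35 tcp in socket mm [ 0.72  0.32 80.76] rot err(tool) [ 0.    -0.001  0.001] F sock [ 1.75 -0.21  0.2 ] M [ 0.088  0.386 -0.061] op 0.658 q [ 0.32  1.11 -1.25  2.4   2.23  1.18 -0.39]
```

Call:
{"api": "carry_out", "payload": {"rows": [{"claw":0.4,"dp":[0,0,0.25],"delta_rot":[0,0,0]},{"claw":0.4,"dp":[0,0,0.5],"delta_rot":[0,0,0]},{"claw":0.4,"dp":[0,0,0.8],"delta_rot":[0,0,0]},{"claw":0.4,"dp":[0,0,1.1],"delta_rot":[0,0,0]},{"claw":0.4,"dp":[0,0,1.4],"delta_rot":[0,0,0]}]}}

```text
clock: 12.85
tool_pos: [0.5718, 0.1614, 0.1363]
eef_rot: [-0.171, 0.924, 0.063, 0.338]
contact_force: [0.1, 0.1, 1.5]
opening: 0.662
```

```bash
python3 - <<'E'
from h import *
rep()
E
```

```text
t 12.85 tcp in socket mm [ 0.72  0.33 66.46] rot err(tool) [-0.     -0.001   0.0011] F sock [1.07 0.06 1.11] M [ 0.143  0.409 -0.025] op 0.662 q [ 0.32  1.14 -1.24  2.37  2.25  1.18 -0.38]
```

Call:
{"api": "carry_out", "payload": {"rows": [{"claw":0.4,"dp":[0,0,0.1],"delta_rot":[0,0,0]},{"claw":0.4,"dp":[0,0,0.2],"delta_rot":[0,0,0]},{"claw":0.4,"dp":[0,0,0.3],"delta_rot":[0,0,0]},{"claw":0.4,"dp":[0,0,0.35],"delta_rot":[0,0,0]},{"claw":0.4,"dp":[0,0,0.4],"delta_rot":[0,0,0]}]}}

```text
clock: 13.35
tool_pos: [0.5742, 0.1623, 0.1333]
eef_rot: [-0.171, 0.924, 0.063, 0.338]
contact_force: [0.7, 0.7, 0.4]
opening: 0.658
```

```bash
python3 - <<'E'
from h import *
rep()
E
```

```text
t 13.35 tcp in socket mm [ 0.73  0.39 62.48] rot err(tool) [-0.0002 -0.001   0.001 ] F sock [ 0.99  0.41 -0.26] M [0.09  0.444 0.001] op 0.658 q [ 0.32  1.15 -1.24  2.37  2.25  1.18 -0.37]
```

Call:
{"api": "carry_out", "payload": {"rows": [{"claw":0.4,"dp":[0,0,0.08],"delta_rot":[0,0,0]},{"claw":0.4,"dp":[0,0,0.16],"delta_rot":[0,0,0]},{"claw":0.4,"dp":[0,0,0.24],"delta_rot":[0,0,0]},{"claw":0.4,"dp":[0,0,0.32],"delta_rot":[0,0,0]},{"claw":0.4,"dp":[0,0,0.4],"delta_rot":[0,0,0]}]}}

```text
clock: 13.85
tool_pos: [0.5767, 0.1632, 0.1302]
eef_rot: [-0.171, 0.924, 0.063, 0.338]
contact_force: [0.4, 0.1, 0.5]
opening: 0.661
```

```bash
python3 - <<'E'
from h import *
rep()
E
```

```text
t 13.85 tcp in socket mm [ 0.74  0.34 58.41] rot err(tool) [-0.0001 -0.001   0.001 ] F sock [ 0.59 -0.03  0.11] M [0.089 0.447 0.007] op 0.661 q [ 0.31  1.15 -1.23  2.36  2.26  1.18 -0.37]
```

Call:
{"api": "carry_out", "payload": {"rows": [{"claw":0.4,"dp":[0,0,0.06],"delta_rot":[0,0,0]},{"claw":0.4,"dp":[0,0,0.12],"delta_rot":[0,0,0]},{"claw":0.4,"dp":[0,0,0.18],"delta_rot":[0,0,0]},{"claw":0.4,"dp":[0,0,0.24],"delta_rot":[0,0,0]},{"claw":0.4,"dp":[0,0,0.3],"delta_rot":[0,0,0]}]}}

```text
clock: 14.35
tool_pos: [0.5785, 0.1639, 0.1278]
eef_rot: [-0.171, 0.924, 0.063, 0.338]
contact_force: [1.5, 0.5, 1.3]
opening: 0.657
```

```bash
python3 - <<'E'
from h import *
rep()
E
```

```text
t 14.35 tcp in socket mm [ 0.73  0.34 55.35] rot err(tool) [-0.    -0.001  0.001] F sock [ 1.98 -0.09 -0.01] M [ 0.03   0.439 -0.045] op 0.657 q [ 0.31  1.16 -1.23  2.36  2.26  1.18 -0.37]
```

Call:
{"api": "carry_out", "payload": {"rows": [{"claw":0.4,"dp":[0,0,0.05],"delta_rot":[0,0,0]},{"claw":0.4,"dp":[0,0,0.1],"delta_rot":[0,0,0]},{"claw":0.4,"dp":[0,0,0.15],"delta_rot":[0,0,0]},{"claw":0.4,"dp":[0,0,0.2],"delta_rot":[0,0,0]},{"claw":0.4,"dp":[0,0,0.25],"delta_rot":[0,0,0]}]}}

```text
clock: 14.85
tool_pos: [0.5799, 0.1644, 0.126]
eef_rot: [-0.171, 0.924, 0.063, 0.338]
contact_force: [-2.1, -0.7, 4.3]
opening: 0.66
```

```bash
python3 - <<'E'
from h import *
rep()
E
```

```text
t 14.85 tcp in socket mm [ 0.71  0.33 53.07] rot err(tool) [-0.0001 -0.0011  0.0007] F sock [1.05 0.09 4.71] M [-0.125  0.411 -0.063] op 0.66 q [ 0.31  1.16 -1.23  2.35  2.27  1.18 -0.36]
```

Call:
{"api": "carry_out", "payload": {"rows": [{"claw":0.4,"dp":[0,0,0.05],"delta_rot":[0,0,0]},{"claw":0.4,"dp":[0,0,0.1],"delta_rot":[0,0,0]},{"claw":0.4,"dp":[0,0,0.15],"delta_rot":[0,0,0]},{"claw":0.4,"dp":[0,0,0.2],"delta_rot":[0,0,0]},{"claw":0.4,"dp":[0,0,0.2],"delta_rot":[0,0,0]}]}}

```text
clock: 15.35
tool_pos: [0.5809, 0.1648, 0.1246]
eef_rot: [-0.171, 0.923, 0.063, 0.338]
contact_force: [-3.4, -2.2, 5.8]
opening: 0.662
```

```bash
python3 - <<'E'
from h import *
rep()
E
```

```text
t 15.35 tcp in socket mm [ 0.63  0.29 51.22] rot err(tool) [-0.     -0.0011  0.0004] F sock [ 0.69 -0.81  7.03] M [-0.164  0.428 -0.046] op 0.662 q [ 0.31  1.17 -1.22  2.35  2.27  1.18 -0.36]
```

Contact with the brake plate came at a TCP height of about 53.6 mm, and the force is rising at the spring rate, so e is about 9 mm. I continue in fine steps.

Call:
{"api": "carry_out", "payload": {"rows": [{"claw":0.4,"dp":[0,0,0.03],"delta_rot":[0,0,0]},{"claw":0.4,"dp":[0,0,0.06],"delta_rot":[0,0,0]},{"claw":0.4,"dp":[0,0,0.09],"delta_rot":[0,0,0]},{"claw":0.4,"dp":[0,0,0.1],"delta_rot":[0,0,0]},{"claw":0.4,"dp":[0,0,0.1],"delta_rot":[0,0,0]}]}}

```text
clock: 15.85
tool_pos: [0.5813, 0.165, 0.124]
eef_rot: [-0.171, 0.923, 0.063, 0.338]
contact_force: [-4.6, -2.9, 6.3]
opening: 0.661
```

```bash
python3 - <<'E'
from h import *
rep()
out=[]
for n,(x0,y0,x1,y1) in (('top',(260,185,320,245)),('side',(280,190,340,250))):
    d=snap(n,n+'5');out.append(cv2.resize(d['pixels'][y0:y1,x0:x1],None,fx=6.6,fy=6.6,interpolation=2))
cv2.imwrite('pics/v5.png',np.hstack(out));rep()
E
```

```text
t 15.85 tcp in socket mm [ 0.61  0.32 50.51] rot err(tool) [-0.0001 -0.0013 -0.    ] F sock [-0.01 -1.07  8.31] M [-0.289  0.403 -0.009] op 0.661 q [ 0.31  1.17 -1.22  2.35  2.27  1.18 -0.36]
t 15.95 tcp in socket mm [ 0.62  0.34 50.53] rot err(tool) [-0.0002 -0.0014 -0.    ] F sock [ 1.7  -1.12  7.13] M [-0.25   0.426 -0.026] op 0.66 q [ 0.31  1.17 -1.22  2.35  2.27  1.18 -0.36]
```

View pics/v5.png

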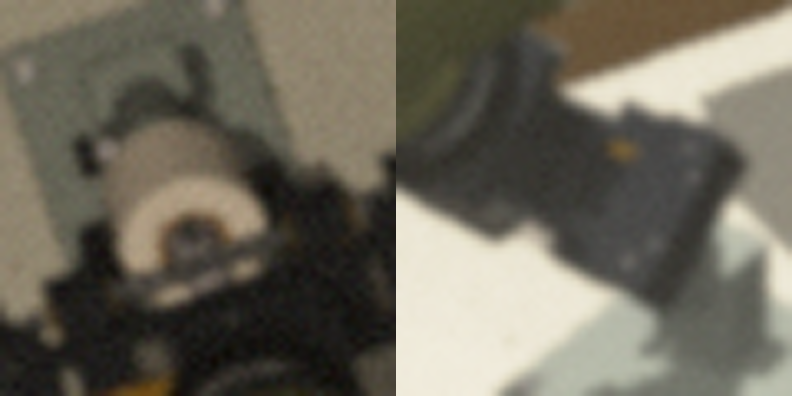

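Call:
{"api": "carry_out", "payload": {"rows": [{"claw":0.4,"dp":[0,0,0.04],"delta_rot":[0,0,0]},{"claw":0.4,"dp":[0,0,0.07],"delta_rot":[0,0,0]},{"claw":0.4,"dp":[0,0,0.1],"delta_rot":[0,0,0]},{"claw":0.4,"dp":[0,0,0.1],"delta_rot":[0,0,0]},{"claw":0.4,"dp":[0,0,0.1],"delta_rot":[0,0,0]}]}}

```text
clock: 16.45
tool_pos: [0.5817, 0.1651, 0.1236]
eef_rot: [-0.171, 0.923, 0.063, 0.338]
contact_force: [-4.2, -1.5, 7.2]
opening: 0.659
```

```bash
python3 - <<'E'
from h import *
rep()
E
```

```text
t 16.45 tcp in socket mm [ 0.62  0.31 49.96] rot err(tool) [-0.0001 -0.0017 -0.0006] F sock [1.23 0.06 8.37] M [-0.281  0.366 -0.132] op 0.659 q [ 0.31  1.17 -1.22  2.35  2.27  1.18 -0.36]
```

Call:
{"api": "carry_out", "payload": {"rows": [{"claw":0.4,"dp":[0,0,0.06],"delta_rot":[0,0,0]},{"claw":0.4,"dp":[0,0,0.11],"delta_rot":[0,0,0]},{"claw":0.4,"dp":[0,0,0.15],"delta_rot":[0,0,0]},{"claw":0.4,"dp":[0,0,0.15],"delta_rot":[0,0,0]},{"claw":0.4,"dp":[0,0,0.15],"delta_rot":[0,0,0]}]}}

```text
clock: 16.95
tool_pos: [0.5822, 0.1653, 0.1229]
eef_rot: [-0.172, 0.923, 0.063, 0.338]
contact_force: [-5.3, -3.5, 8.9]
opening: 0.659
```

```bash
python3 - <<'E'
from h import *
rep()
E
```

```text
t 16.95 tcp in socket mm [ 0.59  0.31 48.99] rot err(tool) [-0.0002 -0.002  -0.0011] F sock [ 1.02 -1.4  10.8 ] M [-0.386  0.418 -0.069] op 0.659 q [ 0.31  1.17 -1.22  2.35  2.28  1.18 -0.36]
```

Call:
{"api": "carry_out", "payload": {"rows": [{"claw":0.4,"dp":[0,0,-0.05],"delta_rot":[0,0,0]},{"claw":0.4,"dp":[0,0,-0.1],"delta_rot":[0,0,0]},{"claw":0.4,"dp":[0,0,-0.15],"delta_rot":[0,0,0]},{"claw":0.4,"dp":[0,0,-0.15],"delta_rot":[0,0,0]},{"claw":0.4,"dp":[0,0,-0.15],"delta_rot":[0,0,0]}]}}

```text
clock: 17.45
tool_pos: [0.5812, 0.1649, 0.1242]
eef_rot: [-0.172, 0.923, 0.063, 0.338]
contact_force: [-3.8, -2.6, 6.1]
opening: 0.662
```

```bash
python3 - <<'E'
from h import *
rep()
E
```

```text
t 17.45 tcp in socket mm [ 0.57  0.32 50.77] rot err(tool) [-0.0003 -0.0022 -0.0014] F sock [ 0.47 -1.1   7.54] M [-0.218  0.441 -0.064] op 0.662 q [ 0.31  1.17 -1.22  2.35  2.27  1.18 -0.36]
```

Call:
{"api": "carry_out", "payload": {"rows": [{"claw":0.4,"dp":[0,0,-0.03],"delta_rot":[0,0,0]},{"claw":0.4,"dp":[0,0,-0.06],"delta_rot":[0,0,0]},{"claw":0.4,"dp":[0,0,-0.09],"delta_rot":[0,0,0]},{"claw":0.4,"dp":[0,0,-0.09],"delta_rot":[0,0,0]},{"claw":0.4,"dp":[0,0,-0.09],"delta_rot":[0,0,0]}]}}

```text
clock: 17.95
tool_pos: [0.5806, 0.1647, 0.1249]
eef_rot: [-0.172, 0.923, 0.063, 0.338]
contact_force: [-2.2, -1.4, 4.6]
opening: 0.659
```

```bash
python3 - <<'E'
from h import *
rep()
E
```

```text
t 17.95 tcp in socket mm [ 0.58  0.29 51.65] rot err(tool) [-0.0002 -0.0022 -0.0014] F sock [ 1.06 -0.52  5.15] M [-0.189  0.425 -0.036] op 0.659 q [ 0.31  1.17 -1.22  2.35  2.27  1.18 -0.36]
```

Call:
{"api": "carry_out", "payload": {"rows": [{"claw":0.4,"dp":[0,0,-0.03],"delta_rot":[0,0,0]},{"claw":0.4,"dp":[0,0,-0.06],"delta_rot":[0,0,0]},{"claw":0.4,"dp":[0,0,-0.09],"delta_rot":[0,0,0]},{"claw":0.4,"dp":[0,0,-0.09],"delta_rot":[0,0,0]},{"claw":0.4,"dp":[0,0,-0.09],"delta_rot":[0,0,0]}]}}

```text
clock: 18.45
tool_pos: [0.5803, 0.1646, 0.1254]
eef_rot: [-0.172, 0.923, 0.063, 0.338]
contact_force: [1.5, 1.0, -0.7]
opening: 0.659
```

```bash
python3 - <<'E'
from h import *
from plant import sensors
rep();print(sensors.get_state()['joint_torque'])
E
```

```text
t 18.45 tcp in socket mm [ 0.63  0.29 52.26] rot err(tool) [-0.0001 -0.0021 -0.001 ] F sock [ 0.9   0.39 -1.66] M [ 0.136  0.415 -0.059] op 0.659 q [ 0.31  1.16 -1.22  2.35  2.27  1.18 -0.36]
[  0.4994 -45.9726 -12.7849  -1.6201   1.7985   0.9324   0.0308]
```

The axial force fell abruptly from 5.2 N to −1.7 N within 0.6 mm of retraction, where the spring alone would still push about 4 N. The catch is therefore holding the roll, and I release it.

Call:
{"api": "carry_out", "payload": {"rows": [{"claw":0.7,"dp":[0,0,0.02],"delta_rot":[0,0,0]},{"claw":0.75,"dp":[0,0,0.02],"delta_rot":[0,0,0]},{"claw":0.85,"dp":[0,0,0.02],"delta_rot":[0,0,0]},{"claw":1,"dp":[0,0,0.02],"delta_rot":[0,0,0]},{"claw":1,"dp":[0,0,0.02],"delta_rot":[0,0,0]}]}}

```text
clock: 18.95
tool_pos: [0.5803, 0.1646, 0.1252]
eef_rot: [-0.172, 0.923, 0.063, 0.338]
contact_force: [0.2, 0.4, 0.0]
opening: 0.994
```

```bash
python3 - <<'E'
from h import *
rep()
E
```

```text
t 18.95 tcp in socket mm [ 0.53  0.27 52.1 ] rot err(tool) [-0.0001 -0.0019 -0.0011] F sock [ 0.27  0.33 -0.21] M [ 0.044  0.606 -0.012] op 0.994 q [ 0.31  1.16 -1.22  2.35  2.27  1.18 -0.36]
```

Released, with no residual force. I back straight out along the axis.

Call:
{"api": "carry_out", "payload": {"rows": [{"claw":1,"dp":[0,0,-1],"delta_rot":[0,0,0]},{"claw":1,"dp":[0,0,-2.5],"delta_rot":[0,0,0]},{"claw":1,"dp":[0,0,-4.5],"delta_rot":[0,0,0]},{"claw":1,"dp":[0,0,-7],"delta_rot":[0,0,0]},{"claw":1,"dp":[0,0,-10],"delta_rot":[0,0,0]}]}}

```text
clock: 19.45
tool_pos: [0.5187, 0.1411, 0.2025]
eef_rot: [-0.172, 0.923, 0.063, 0.338]
contact_force: [0.0, -0.4, 0.4]
opening: 1.001
```

Call:
{"api": "carry_out", "payload": {"rows": [{"claw":1,"dp":[0,-2,-1],"delta_rot":[0,0,0]},{"claw":1,"dp":[0,-5,-1],"delta_rot":[0,0,0]},{"claw":1,"dp":[0,-9,-1],"delta_rot":[0,0,0]},{"claw":1,"dp":[0,-13,-1],"delta_rot":[0,0,0]},{"claw":1,"dp":[0,-13,-1],"delta_rot":[0,0,0]}]}}

```text
clock: 19.95
tool_pos: [0.5601, 0.0103, 0.2101]
eef_rot: [-0.167, 0.924, 0.059, 0.338]
contact_force: [-0.3, 0.1, -1.0]
opening: 0.994
```

```bash
python3 - <<'E'
from h import *
rep()
out=[];F=frame()
for n,(x0,y0,x1,y1) in (('top',(262,185,312,245)),('side',(290,200,340,260))):
    d=snap(n,n+'6');k=8;o=cv2.resize(d['pixels'][y0:y1,x0:x1],None,fx=k,fy=k,interpolation=2)
    th=np.linspace(0,2*np.pi,60)
    b=22+9-3
    for r,z,c in((30,b+50,(0,255,0)),(13,b+50,(0,0,255)),(30,b,(255,255,0))):
        P=[O+F@[r*np.cos(t)/1000,r*np.sin(t)/1000,z/1000] for t in th]
        cv2.polylines(o,[((proj(d,P)-[x0,y0]+.5)*k).astype(int)],True,c,1)
    out.append(o)
cv2.imwrite('pics/v6.png',np.hstack(out))
cv2.imwrite('pics/v6t.png',load('top6')['pixels'])
rep()
E
```

```text
t 19.95 tcp in socket mm [  -1.49 -136.52  164.82] rot err(tool) [ 0.0101 -0.      0.0056] F sock [-0.83  0.16 -0.65] M [ 0.082  0.621 -0.05 ] op 0.994 q [ 0.75  0.94 -1.29  2.38  2.16  0.81 -0.11]
t 20.05 tcp in socket mm [  -0.33 -130.23  164.8 ] rot err(tool) [ 0.0011 -0.0015 -0.0006] F sock [ 0.55 -0.    0.4 ] M [ 0.072  0.626 -0.063] op 1.002 q [ 0.75  0.94 -1.3   2.38  2.16  0.81 -0.11]
```

View pics/v6.png

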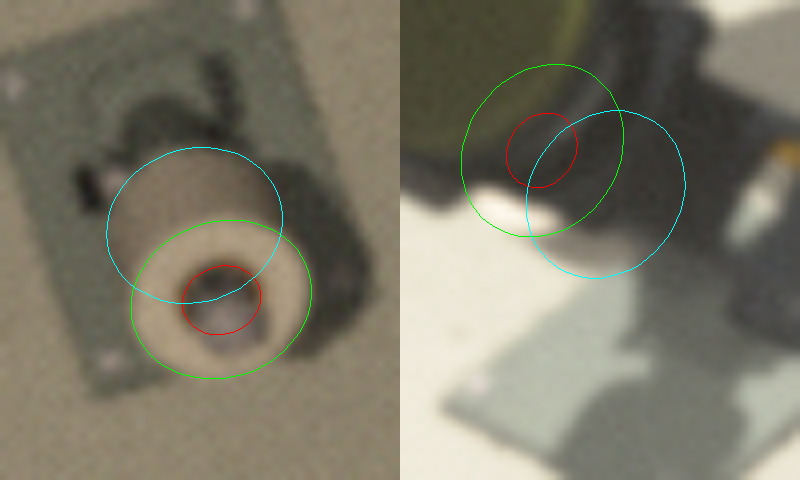

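View pics/v6t.png

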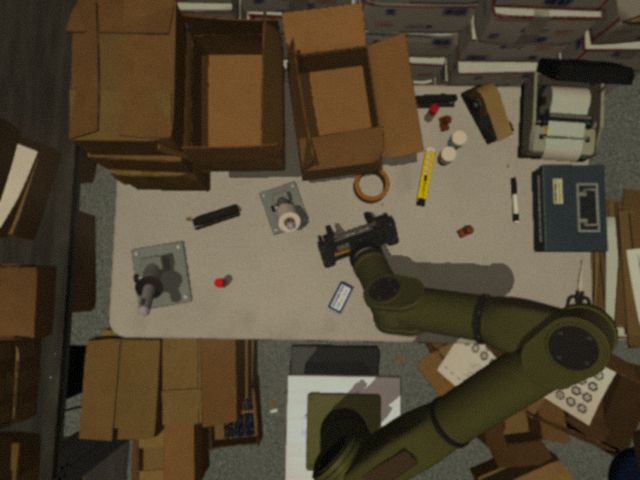

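The top view shows the roll on the spindle at the predicted seat, with its face centred near crop (222,300). All the bystanders are where they were, and the arm is clear.

Call:
{"api": "carry_out", "payload": {"rows": [{"claw":1,"dp":[0,0,0],"delta_rot":[0,0,0]},{"claw":1,"dp":[0,0,0],"delta_rot":[0,0,0]},{"claw":1,"dp":[0,0,0],"delta_rot":[0,0,0]},{"claw":1,"dp":[0,0,0],"delta_rot":[0,0,0]},{"claw":1,"dp":[0,0,0],"delta_rot":[0,0,0]}]}}

```text
clock: 20.55
tool_pos: [0.5586, 0.0172, 0.2108]
eef_rot: [-0.172, 0.923, 0.062, 0.338]
contact_force: [0.8, 0.9, -0.4]
opening: 0.997
```

```bash
python3 - <<'E'
from h import *
rep()
d=snap('top','top7');a=load('top6')['pixels'][195:240,270:305].astype(int);b=d['pixels'][195:240,270:305].astype(int)
print('roll patch change',abs(a-b).mean())
from plant import finish_job
print(finish_job())
E
```

```text
t 20.55 tcp in socket mm [  -0.22 -129.57  164.71] rot err(tool) [ 0.0003 -0.0015 -0.0014] F sock [ 0.51  0.51 -1.01] M [ 0.058  0.587 -0.018] op 0.997 q [ 0.75  0.94 -1.3   2.38  2.16  0.81 -0.11]
roll patch change 2.831746031746032
the job is handed in; nothing more can be done
None
```

I slid the white roll onto the smaller holder's spindle, pressed it down against the brake plate and released it once the catch held it. I handed the job in at about 20.6 s.

- **Pressing:** the plate came up about 9 mm farther out than the e = 0 position. The most axial force I read at the end of a move was 10.8 N, roughly 12 N with the roll's weight, so under the 20 N limit. I did not see the force in between readings.
- **Catch:** on easing back, the force dropped from 5.2 N to −1.7 N within 0.6 mm. The spring alone would still have pushed about 4 N there, so I take the catch to be out. That is by feel only; no picture resolves the catch itself.
- **Last checks:** in the top view the roll sits at the predicted seat on the axis, it did not visibly move between the last two pictures, and the bystanders are in place. Forces on the tool were within noise and the arm stood clear. In the side view the arm mostly hid the roll, so that view confirmed nothing.
- **Disagreement:** the first tip measurement suggested e of about 3 to 6 mm, while the disc measurement and the feel of the plate both gave about 9 mm.

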